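# Put away the delivery stacked on the laboratory bench

## Robot

A 7-joint arm with a two-finger parallel gripper is mounted at the origin on the work surface. World frame = base frame: x ahead of the robot, y to its left, z up, the work surface at z = 0. Lengths are in m, angles in rad, forces in N, time in s.
With the tool pointing down it reaches from about 0.425 to 0.925 m from the base axis. Payload 6.8 kg.
Tool frame: the origin (TCP) lies where the fingers leave the gripper's body, on its centre line; the fingertips stand 73 mm ahead of it and the grasp point (between the pads) lies 54 mm ahead of it; z points along the fingers, y is the line along which they close (so a half turn about z gives the same grasp; the last joint's range is limited). The gripper opens to 85 mm and grips with 20 to 120 N. Pads are 22 mm wide; open, the fingers measure 114 mm over their backs; the gripper's body (76 mm by 85 mm) begins 54 mm behind the grasp point. The pads swing forward as they close: fully open they stand 13 mm farther back than shut.
Start: joints at [-1.387, 0.477, 0.022, 1.555, -0.011, 1.109, -0.083], TCP at [0.194, 0.646, 0.304] pointing down, gripper open.
Joint ranges: [-2.96, 2.96], [-0.34, 2.1], [-1.41, 1.46], [0.24, 2.44], [-1.37, 4.51], [0.17, 1.92], [-2.96, 2.96]. Speed limits (rad/s): [2.39, 2.39, 3.14, 3.14, 3.14, 3.14, 3.14].

## Interface

Orientations are given as a rotation vector (axis times angle).
In Python, from bench import r, grab_frame, camera_info gives the robot as it stands.
- The arm moves only by the shell command python3 -m pendant [OPENING] [FORCE], which reads ROWS from standard input. ROWS is one flat JSON list of numbers that holds 1 to 5 rows one after another, with no inner brackets; each row has 6 numbers: dx, dy, dz in normalised numbers (1 is 40 cm), then a rotation vector rx, ry, rz in parts of the range, where 1.0 means 90 degrees; each row is the pose to reach, as a shift and turn from the pose commanded when the command began, along the tool's axes at that moment; what a row does not reach only later rows make up. A row lasts 1/10 s, in which the tool goes at most 0.05 m and 0.15 rad, less where a joint would pass 70% of its speed; a pose out of reach is approached as far as the arm can. OPENING is the finger opening in m, set as the command begins (- or left out keeps the last). The fingers move at their own pace and stop on an object; FORCE is the grip in N (left out, the last holds). Time passes only in rows, so rows that do not move let the fingers close. It prints the time, the measured TCP pose, the force, the opening and the grip force at its end. No shift or turn number may pass 1 either way. Input that does not fit is refused with a message, and nothing moves.
- r.get_obs(): the state, without advancing time (a new reading comes with each control period).
- grab_frame(name): name is "side" or "top"; returns (picture, depth): 400x640x3 uint8, blue, green, red; 400x640 float32, m along the optical axis (not along the pixel's ray), 0 where there is no reading.
- camera_info(name): a dict with "camera_matrix" (3x3 intrinsics, pixels), "R" (3x3) and "t" (3): a world point X has camera coordinates R X + t. Camera axes: x right, y down, z forward; pixel columns grow to the right and rows downward; lengths in m; the calibration is good to about 2 mm. A picture is of the moment at which its call begins. camera_info takes no time and is no camera call.
- r.hand_in(): hands the job in; it is judged then, once.
The state is a dict: "clock": time; "joints": joint angles; "qvel": joint speeds; "tau": joint torques, N m; "tcp_pos": TCP position; "orientation": TCP orientation; "contact_force": force on the tool from outside, world axes, zero at the start; "moment": the same for the moment, N m; "grip_width": finger opening in m; "gripper_force": force on a finger pad.
Only numpy, scipy, OpenCV 4.12 (cv2) and the standard library are available. Lean on these libraries where they do the work, as an engineer would, in place of code of your own. Each camera call takes 0.05 s, during which the arm holds its last target. There are 200 camera calls.

## Task

A delivery has been left as one stack on the bench. Take it apart from the top down, one thing at a time, and put each away before taking the next: the small upright carton standing in the middle of the open plastic bin, the microtube rack lying centred and square in the steel tray, and the two long cartons each under the shelf riser that suits its height (the flat one under the low riser, the big one under the tall riser), slid in straight, end first, through the open front until its end is up against the back stop or nearly so. Keep everything upright, and leave the reagent bottle and the rack of blood tubes where they stand.

Things in the scene. Friction and masses are not known exactly. Their poses are not given: they have to be found in the camera images.
- kit_carton: Big kit carton, brown cardboard with a paper tape along the top, the bottom of the stack: a closed box 150 (x) x 62 (y) x 78 (z) mm, about 0.3 kg. Loose. Origin at the centre of its underside, x along its length (either end may go in first), z up.
- flat_carton: Flat carton, white, long and low, second in the stack, lying lengthwise on the big carton: a closed box 120 (x) x 54 (y) x 34 (z) mm, about 0.14 kg. Loose. Origin at the centre of its underside, x along its length (either end may go in first), z up.
- microtube_rack: Empty blue plastic microtube rack with a grid of 5 x 3 square holes, third in the stack, lying on the flat carton: 78 (x) x 48 (y) x 30 (z) mm, about 0.06 kg. Loose; grip it across its 48 mm width. Origin at the centre of its underside, x along its length, z up.
- bottle_carton: Small upright paper-white carton (for one dropper bottle), the top of the stack, standing on the rack: a closed box 46 (x) x 34 (y) x 62 (z) mm, about 0.07 kg. Loose. Origin at the centre of its underside, z up.
- tall_bay: Tall shelf riser, white 3 mm sheet steel, fixed: roof, side walls, a 16 mm high stop strip along the back, no floor (the carton stands on the bench); open front on its -x side. Outside 80 (x) x 88 (y) x 93 (z) mm; inside 82 wide, 90 under the roof; front at x = -40, face of the back stop at x = +37 mm. The big carton at home sticks out 73 mm. Origin at bench level, centre of outline.
- low_bay: Low shelf riser, white 3 mm sheet steel, fixed: roof, side walls, a 16 mm high stop strip along the back, no floor (the carton stands on the bench); open front on its -x side. Outside 70 (x) x 80 (y) x 51 (z) mm; inside 74 wide, 48 under the roof; front at x = -35, face of the back stop at x = +32 mm. The flat carton at home sticks out 53 mm. Origin at bench level, centre of outline.
- steel_tray: Shallow stainless steel tray, fixed: 134 (x) x 98 (y) mm over its rim, inside 122 x 86 mm; the inner floor is 2 mm and the rim 10 mm above the bench. Origin at bench level in its centre, x along its longer side, z up.
- bench_bin: Small open-topped grey plastic bin, fixed: about 94 (x) x 82 (y) mm over its rim, inside 84 x 72 mm; the inner floor is 3 mm and the rim 25 mm above the bench. Origin at bench level in its centre, z up.
- reagent_bottle: Amber reagent bottle with a blue cap, a bystander: 56 mm across, 105 mm high, standing loose on the bench beyond the work. Origin at the centre of its underside, z up.
- sample_rack: White rack with capped blood tubes, a bystander: 60 (x) x 104 (y) x 88 (z) mm over the caps, standing loose on the bench beyond the work. Origin at the centre of its underside, z up.
Not all that is in view belongs to the job. What is shaped like the kit_carton but red is not meant. What is shaped like the low_bay but pink is not meant.

How it is judged:
By the outcome, as a careful person would: the job done as asked, in the order asked, and still so for the second after the job is handed in, with the robot touching nothing.
It also fails if it takes over 115 s, if anything falls off the work surface, if the arm or the gripper's body presses on something with over 40 N, if the wrist force passes 120 N, or if a joint passes its speed limit or range.

## Working session

There is one attempt and no reset: what is moved stays moved. The work goes in short steps, Python scripts to look and compute and a shell command to move; the robot and the scene stay as the last step left them, time stands still between calls to the robot, and variables do not carry over. Pictures are saved under pics/ and viewed, at most 15 in all, crops included, and the job is handed in when it is done.

```bash
ls; mkdir -p pics; python3 - <<'E'
from bench import r,grab_frame,camera_info
import cv2,numpy as np
for n in("side","top"):
    p,d=grab_frame(n); cv2.imwrite(f"pics/{n}0.png",p); np.save(f"{n}0.npy",d)
    c=camera_info(n); print(n,c)
print(r.get_obs())
E
```

```text
pics
side {'camera_matrix': array([[361.54065772,   0.        , 320.26694691],
       [  0.        , 361.54065772, 196.11673803],
       [  0.        ,   0.        ,   1.        ]]), 'R': array([[-0.99210788, -0.123595  , -0.02112428],
       [-0.04907235,  0.53776189, -0.84166742],
       [ 0.11538572, -0.83398826, -0.53958291]]), 't': array([0.56910182, 0.1391296 , 1.09458402])}
top {'camera_matrix': array([[364.09812658,   0.        , 322.32872015],
       [  0.        , 364.09812658, 202.34326463],
       [  0.        ,   0.        ,   1.        ]]), 'R': array([[ 0.02142057, -0.99975783, -0.00504373],
       [-0.99725959, -0.02100918, -0.07093606],
       [ 0.07081292,  0.0065494 , -0.99746811]]), 't': array([0.02124918, 0.57026071, 1.19744576])}
{'clock': 0.1, 'joints': array([-1.38710077,  0.4777096 ,  0.02234745,  1.55633042, -0.01149771,
        1.10929518, -0.08309451]), 'qvel': array([ 4.68196792e-05, -1.84595702e-03, -2.69377880e-04, -2.65601359e-03,
       -2.21548452e-03,  2.97408273e-04, -9.40969222e-04]), 'tau': array([ 3.60236125e-03, -5.97758389e+01,  1.61335196e+00, -2.81954384e+01,
        1.27917901e-02,  5.04034309e-03,  2.89143856e-06]), 'tcp_pos': array([0.19406708, 0.64607843, 0.30303755]), 'orientation': array([-4.56675297e-01, -3.10810671e+00,  2.52928310e-03]), 'contact_force': array([-0.60344448,  0.07993994, -0.45908949]), 'moment': array([ 0.02392339,  0.03802877, -0.02473325]), 'gripper_force': 0.0, 'grip_width': 0.08549312221940264}
```

View pics/top0.png

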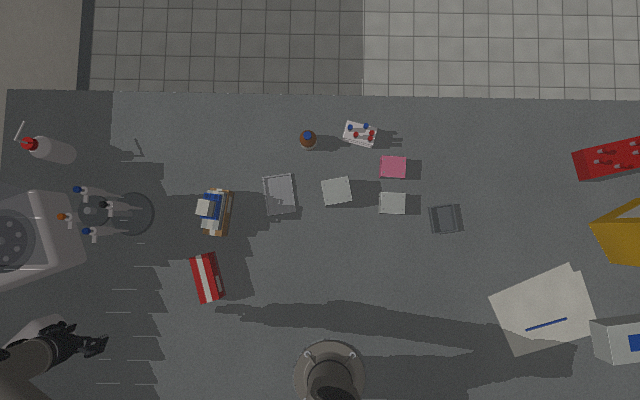

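View pics/side0.png

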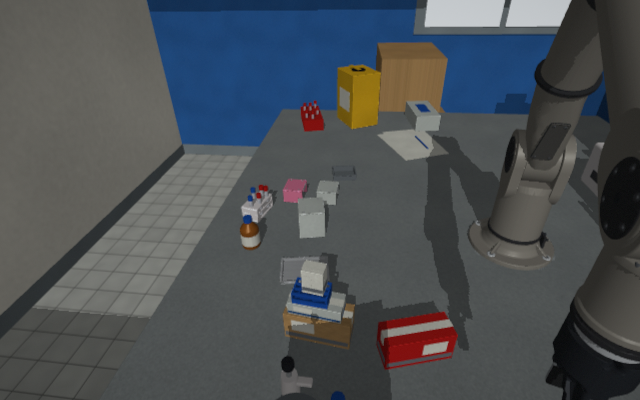

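The top view shows the stack at (213,210), a red decoy carton at (207,278), the tray at (280,192), the tall riser at (336,191), and a white riser at (392,203), with the pink decoy at (393,167). The bin is at (446,219), and the bottle and tube rack are at (308,139) and (360,133). The stack candidates are brown (213,210) and red (207,278), so I choose brown. The low riser candidates are white (392,203) and pink (393,167), so I choose white.

```bash
cat > h.py <<'E'
from bench import r,grab_frame,camera_info
import cv2,numpy as np
from scipy.spatial.transform import Rotation as Ro
def cloud(n,d):
    c=camera_info(n);K=c["camera_matrix"];v,u=np.mgrid[:400,:640]
    P=np.stack([(u-K[0,2])/K[0,0]*d,(v-K[1,2])/K[1,1]*d,d],-1)
    return (P-c["t"])@c["R"]
def rect(W,box,zl,zh):
    # box: x0,x1,y0,y1 ; z band -> centre, longer-side yaw deg, dims, median z
    m=(W[...,0]>box[0])&(W[...,0]<box[1])&(W[...,1]>box[2])&(W[...,1]<box[3])&(W[...,2]>zl)&(W[...,2]<zh)
    p=W[m]
    if len(p)<8: return None
    (cx,cy),(w,h),a=cv2.minAreaRect((p[:,:2]*1000).astype(np.float32))
    if h>w: w,h,a=h,w,a+90
    return dict(c=(round(cx),round(cy)),dim=(round(w),round(h)),yaw=round((a+90)%180-90,1),z=round(float(np.median(p[:,2]))*1000),n=len(p))
def delta(pos,yaw=None):
    """shift in tool axes to TCP pos (down), and rz for tool y axis pointing along yaw (rad) mod pi"""
    o=r.get_obs();R=Ro.from_rotvec(o["orientation"])
    d=R.inv().apply(np.array(pos)-o["tcp_pos"]); out=[d.round(4)]
    if yaw is not None:
        best=min((( yaw+k*np.pi-np.arctan2(*R.as_matrix()[[1,0],1])+np.pi)%(2*np.pi)-np.pi for k in(0,1)),key=abs)
        out.append(("dyaw world",round(best,3),"tool rotvec",(R.inv()*Ro.from_rotvec([0,0,best])*R).as_rotvec().round(3)))
        x=np.array([np.sin(yaw),-np.cos(yaw),0])
        if x@R.as_matrix()[:,0]<0:x=-x
        T=np.array([x,np.cross([0,0,-1],x),[0,0,-1]]).T
        out.append(("full",(R.inv()*Ro.from_matrix(T)).as_rotvec().round(3)))
    return out
E
python3 - <<'E'
from h import *
W=cloud("top",np.load("top0.npy"))
def at(u,v): return W[v,u].round(3)
for n,(u,v) in dict(stack=(204,208),tray=(280,192),tall=(336,191),low=(392,203),pink=(393,167),bin=(446,219),red=(207,278)).items():print(n,at(u,v))
s=W[208,204]
box=[s[0]-.12,s[0]+.1,s[1]-.13,s[1]+.1]
for a in [(.055,.085),(.1,.118),(.128,.148),(.19,.22)]:print("stack",a,rect(W,box,*a))
def b(u,v,h=.075):
    q=W[v,u];return [q[0]-h,q[0]+h,q[1]-h,q[1]+h]
print("tall",rect(W,b(336,191),.085,.1));print("low",rect(W,b(392,203,.06),.043,.06));print("tray",rect(W,b(280,192,.085),.006,.02));print("bin",rect(W,b(446,219,.07),.016,.035))
print("red",rect(W,b(207,278,.11),.02,.1))
print(rect(W,b(308,139,.06),.05,.12),rect(W,b(360,133),.04,.12))
a=cv2.imread("pics/top0.png");s=cv2.imread("pics/side0.png")
A=cv2.resize(a[170:250,180:300],None,fx=4,fy=4,interpolation=3);B=cv2.resize(a[140:240,310:470],None,fx=3.2,fy=3.2,interpolation=3)
C=cv2.resize(s[250:350,270:370],None,fx=2.8,fy=2.8,interpolation=3)
I=np.zeros((600,800,3),np.uint8);I[:280,:420]=A[:280,:420];I[280:600,:512]=B;I[:280,480:760]=C
cv2.imwrite("pics/c1.png",I)
E
```

```text
stack [0.534 0.369 0.2  ]
tray [ 0.604  0.179 -0.004]
tall [ 0.602 -0.01   0.089]
low [ 0.57  -0.195  0.046]
pink [ 0.689 -0.196  0.051]
bin [ 0.523 -0.384  0.005]
red [0.319 0.391 0.076]
stack (0.055, 0.085) {'c': (529, 373), 'dim': (150, 63), 'yaw': -7.4, 'z': 76, 'n': 323}
stack (0.1, 0.118) {'c': (534, 372), 'dim': (120, 56), 'yaw': -7.6, 'z': 111, 'n': 391}
stack (0.128, 0.148) {'c': (543, 372), 'dim': (78, 48), 'yaw': -5.5, 'z': 140, 'n': 139}
stack (0.19, 0.22) {'c': (536, 373), 'dim': (46, 35), 'yaw': -9.9, 'z': 202, 'n': 213}
tall {'c': (603, -10), 'dim': (88, 81), 'yaw': -78.7, 'z': 92, 'n': 707}
low {'c': (571, -196), 'dim': (81, 70), 'yaw': 88.0, 'z': 50, 'n': 525}
tray {'c': (599, 191), 'dim': (151, 140), 'yaw': -1.8, 'z': 9, 'n': 221}
bin {'c': (525, -369), 'dim': (94, 83), 'yaw': 10.0, 'z': 24, 'n': 182}
red {'c': (319, 401), 'dim': (150, 65), 'yaw': 17.3, 'z': 76, 'n': 1199}
{'c': (775, 86), 'dim': (54, 52), 'yaw': -64.0, 'z': 74, 'n': 235} {'c': (793, -105), 'dim': (154, 75), 'yaw': 66.2, 'z': 50, 'n': 579}
```

View pics/c1.png

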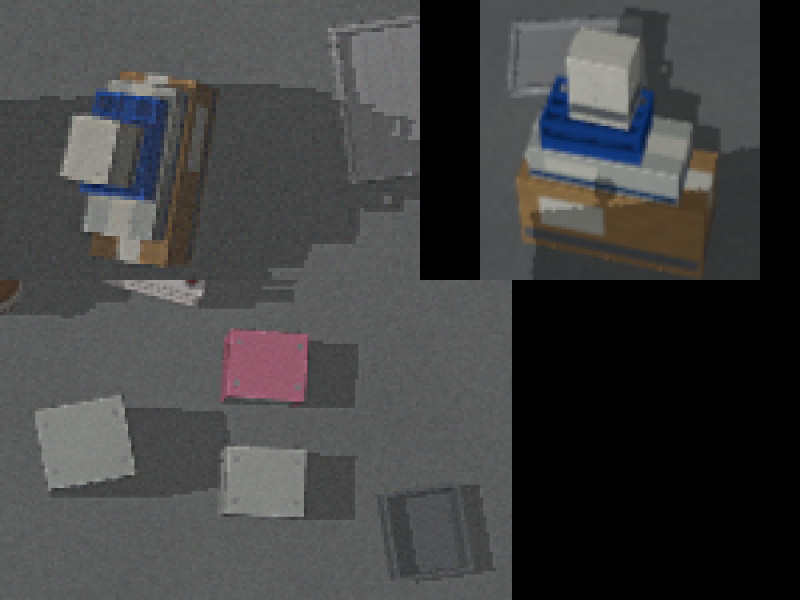

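The crop confirms the stack: white carton on blue rack, white flat carton and brown kit. The white low riser lies below the pink one. Next I measure the tray and work out the first reach.

```bash
python3 - <<'E'
from h import *
W=cloud("top",np.load("top0.npy"))
for zl in(.003,.005,.0065):print("tray",rect(W,[.52,.69,.115,.245],zl,.016))
print(delta([.536,.373,.303],np.radians(80.1)))
a=cv2.imread("pics/top0.png");cv2.imwrite("pics/tray.png",cv2.resize(a[165:220,255:305],None,fx=10,fy=10,interpolation=3))
E
```

```text
tray {'c': (605, 181), 'dim': (168, 125), 'yaw': -0.2, 'z': 7, 'n': 393}
tray {'c': (606, 181), 'dim': (168, 121), 'yaw': -1.8, 'z': 8, 'n': 254}
tray {'c': (596, 182), 'dim': (133, 98), 'yaw': 9.6, 'z': 9, 'n': 198}
[array([-4.060e-01, -1.632e-01,  3.000e-04]), ('dyaw world', np.float64(0.119), 'tool rotvec', array([-0.   , -0.   , -0.119])), ('full', array([-0.002,  0.   , -0.119]))]
```

View pics/tray.png

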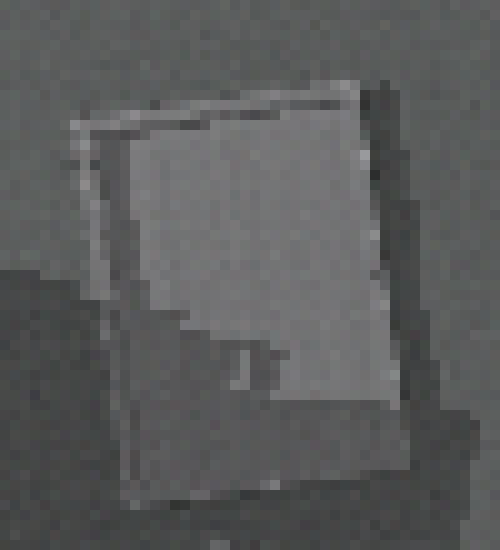

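The tray crop shows its corners at about (263,177), (290,174), (268,215) and (295,212). This agrees with the depth fit: centre (0.596, 0.182), yaw about 9°. Reaching for the top carton now.

Units first: shifts go in shares of 40 cm and turns go in shares of 90 degrees. So -0.225 m / 0.4 = -0.5625, -0.18 m / 0.4 = -0.45, -0.119 rad / 1.5708 = -0.0758.

```bash
echo '[-0.1125,-0.045,0,0,0,-0.0127,-0.225,-0.09,0,0,0,-0.0255,-0.3375,-0.135,0,0,0,-0.0382,-0.45,-0.18,0,0,0,-0.0509,-0.5625,-0.225,0,0,0,-0.0758]' | python3 -m pendant 0.085 40
echo '[-0.1125,-0.045,0,0,0,0,-0.225,-0.09,0,0,0,0,-0.3375,-0.135,0,0,0,0,-0.4525,-0.1825,0,0,0,0,-0.4525,-0.1825,0,0,0,0]' | python3 -m pendant
python3 - <<'E'
from h import *
print(delta([.536,.373,.242],np.radians(80.1)))
E
```

```text
clock: 0.6
tcp_pos: [0.3849, 0.4939, 0.3036]
orientation: [-0.269, -3.13, 0.001]
contact_force: [0.5, 0.4, -0.1]
grip_width: 0.085
gripper_force: 0.0
clock: 1.1
tcp_pos: [0.5565, 0.3847, 0.3034]
orientation: [0.29, 3.124, -0.007]
contact_force: [0.6, 0.0, -0.4]
grip_width: 0.0851
gripper_force: 0.0
[array([ 0.0183, -0.015 ,  0.0614]), ('dyaw world', np.float64(0.012), 'tool rotvec', array([-0.   , -0.   , -0.012])), ('full', array([-0.004,  0.004, -0.012]))]
```

Converted, 0.018 m / 0.4 = 0.045, -0.015 m / 0.4 = -0.0375, -0.012 rad / 1.5708 = -0.0076.

```bash
echo '[0.045,-0.0375,0,-0.0025,0.0025,-0.0076,0.045,-0.0375,0,-0.0025,0.0025,-0.0076,0.045,-0.0375,0,-0.0025,0.0025,-0.0076]' | python3 -m pendant 
python3 - <<'E'
from h import *
print(delta([.536,.373,.242],np.radians(80.1)))
p,d=grab_frame("side");cv2.imwrite("pics/s1.png",cv2.resize(p[180:380,220:420],None,fx=3,fy=3,interpolation=2))
E
```

```text
clock: 1.4
tcp_pos: [0.5288, 0.3809, 0.3037]
orientation: [-0.252, -3.127, -0.007]
contact_force: [-0.2, 0.1, -0.1]
grip_width: 0.085
gripper_force: 0.0
[array([-0.0086, -0.0069,  0.0617]), ('dyaw world', np.float64(-0.012), 'tool rotvec', array([-0.   , -0.   ,  0.012])), ('full', array([ 0.004, -0.004,  0.012]))]
```

View pics/s1.png

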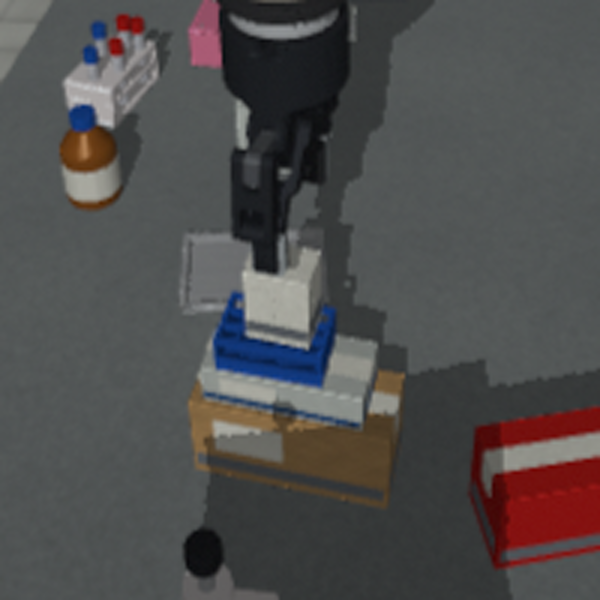

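The picture shows the fingers above the white carton at (280,290) in the crop. The arm had been lagging when I measured, so I let it settle before computing moves.

Converted, -0.0086 m / 0.4 = -0.0215, -0.0069 m / 0.4 = -0.0173, 0.012 rad / 1.5708 = 0.0076.

```bash
echo '[-0.0215,-0.0173,0,0.0025,-0.0025,0.0076,-0.0215,-0.0173,0,0.0025,-0.0025,0.0076,-0.0215,-0.0173,0,0.0025,-0.0025,0.0076,-0.0215,-0.0173,0,0.0025,-0.0025,0.0076,-0.0215,-0.0173,0,0.0025,-0.0025,0.0076]' | python3 -m pendant 
python3 - <<'E'
from h import *
print(delta([.536,.373,.242],np.radians(80.1)))
E
```

```text
clock: 1.95
tcp_pos: [0.5365, 0.3729, 0.3038]
orientation: [-0.271, -3.13, -0.0]
contact_force: [-0.4, -0.2, 0.1]
grip_width: 0.0851
gripper_force: 0.0
[array([ 0.0005, -0.    ,  0.0618]), ('dyaw world', np.float64(-0.0), 'tool rotvec', array([-0., -0.,  0.])), ('full', array([ 0., -0.,  0.]))]
```

Descending, gripping and lifting.

Converted, 0.062 m / 0.4 = 0.155, 0.04 m / 0.4 = 0.1.

```bash
echo '[0,0,0.05,0,0,0,0,0,0.1,0,0,0,0,0,0.155,0,0,0,0,0,0.155,0,0,0,0,0,0.155,0,0,0]' | python3 -m pendant 
echo '[0,0,0,0,0,0,0,0,0,0,0,0,0,0,0,0,0,0,0,0,0,0,0,0,0,0,0,0,0,0]' | python3 -m pendant 0.025 30
echo '[0,0,0,0,0,0,0,0,0,0,0,0,0,0,0,0,0,0,0,0,-0.025,0,0,0,0,0,-0.05,0,0,0]' | python3 -m pendant
echo '[0,0,-0.05,0,0,0,0,0,-0.075,0,0,0,0,0,-0.075,0,0,0,0,0,-0.075,0,0,0,0,0,-0.075,0,0,0]' | python3 -m pendant
python3 - <<'E'
from h import *
print(delta([.525,-.369,.292],np.radians(100)))
p,d=grab_frame("side");cv2.imwrite("pics/s2.png",cv2.resize(p[180:380,220:420],None,fx=2.5,fy=2.5,interpolation=2))
E
```

```text
clock: 2.45
tcp_pos: [0.5365, 0.3728, 0.242]
orientation: [-0.271, -3.13, 0.0]
contact_force: [0.2, -0.8, -0.0]
grip_width: 0.085
gripper_force: 0.0
clock: 2.95
tcp_pos: [0.5369, 0.3729, 0.2426]
orientation: [0.271, 3.129, 0.002]
contact_force: [-0.5, 0.9, 3.7]
grip_width: 0.0336
gripper_force: 37.4
clock: 3.45
tcp_pos: [0.5363, 0.3723, 0.2619]
orientation: [-0.271, -3.129, 0.002]
contact_force: [0.7, -0.4, -1.2]
grip_width: 0.0338
gripper_force: 36.9
clock: 3.95
tcp_pos: [0.5362, 0.3724, 0.2909]
orientation: [-0.271, -3.129, 0.002]
contact_force: [-0.6, -0.1, -0.6]
grip_width: 0.0335
gripper_force: 37.0
[array([-1.164e-01, -7.323e-01, -4.000e-04]), ('dyaw world', np.float64(0.347), 'tool rotvec', array([ 0.   , -0.   , -0.347])), ('full', array([-0.001, -0.001, -0.347]))]
```

View pics/s2.png

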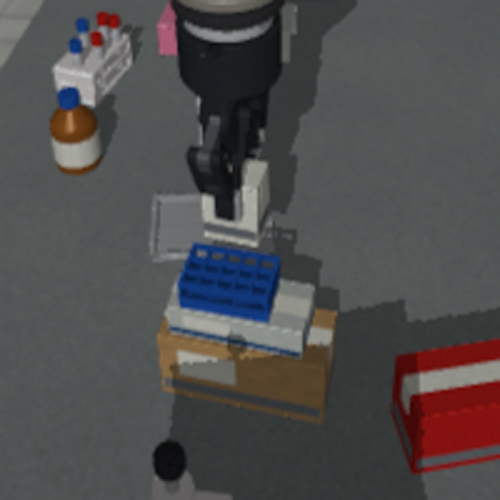

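The carton is lifted cleanly. Carrying it across to the bin.

Converted, -0.2 m / 0.4 = -0.5, -0.04 m / 0.4 = -0.1, -0.04 rad / 1.5708 = -0.0255.

```bash
echo '[-0.0175,-0.1,0,0,0,-0.0127,-0.0325,-0.2,0,0,0,-0.0255,-0.05,-0.3,0,0,0,-0.0382,-0.0675,-0.4,0,0,0,-0.0509,-0.0825,-0.5,0,0,0,-0.0637]' | python3 -m pendant
echo '[0,0,0,0,0,0]' | python3 -m pendant
python3 - <<'E'
from h import *
print(delta([.525,-.369,.292],np.radians(100)))
E
```

```text
clock: 4.5
tcp_pos: [0.5343, 0.1682, 0.2912]
orientation: [-0.113, -3.139, 0.001]
contact_force: [1.9, 0.3, -1.3]
grip_width: 0.0336
gripper_force: 36.9
clock: 4.6
tcp_pos: [0.5349, 0.1626, 0.2914]
orientation: [-0.128, -3.138, 0.006]
contact_force: [-0.4, -0.1, -1.0]
grip_width: 0.0337
gripper_force: 37.0
[array([-0.0335, -0.5306,  0.0014]), ('dyaw world', np.float64(0.256), 'tool rotvec', array([ 0.   , -0.001, -0.256])), ('full', array([-0.004, -0.001, -0.256]))]
```

Converted, -0.22 m / 0.4 = -0.55, -0.18 m / 0.4 = -0.45, -0.1 rad / 1.5708 = -0.0637.

```bash
echo '[-0.0075,-0.1125,0,0,0,-0.0127,-0.015,-0.225,0,0,0,-0.0255,-0.0225,-0.3375,0,0,0,-0.0382,-0.03,-0.45,0,0,0,-0.0509,-0.0375,-0.55,0,0,0,-0.0637]' | python3 -m pendant
echo '[0,-0.1125,0,0,0,-0.0127,0,-0.225,0,0,0,-0.0255,0,-0.3375,0,0,0,-0.0382,0.0025,-0.45,0,0,0,-0.0509,0.0025,-0.55,0,0,0,-0.0637]' | python3 -m pendant
echo '[0,0,0,0,0,0,0,0,0,0,0,0,0,0,0,0,0,0]' | python3 -m pendant
python3 - <<'E'
from h import *
print(delta([.525,-.369,.292],np.radians(100)))
E
```

```text
clock: 5.1
tcp_pos: [0.5332, -0.0525, 0.2915]
orientation: [0.043, -3.141, 0.0]
contact_force: [1.3, -0.4, -0.4]
grip_width: 0.0342
gripper_force: 36.9
clock: 5.6
tcp_pos: [0.5383, -0.2725, 0.2913]
orientation: [0.2, -3.134, 0.0]
contact_force: [0.6, -0.5, 0.9]
grip_width: 0.0336
gripper_force: 36.9
clock: 5.9
tcp_pos: [0.539, -0.2689, 0.2912]
orientation: [0.202, -3.134, -0.002]
contact_force: [0.1, 0.9, -0.9]
grip_width: 0.0336
gripper_force: 37.0
[array([ 0.0268, -0.0975, -0.0009]), ('dyaw world', np.float64(0.046), 'tool rotvec', array([ 0.   ,  0.   , -0.046])), ('full', array([ 0.001, -0.001, -0.046]))]
```

Converted, -0.0975 m / 0.4 = -0.2438, -0.08 m / 0.4 = -0.2, -0.046 rad / 1.5708 = -0.0293.

```bash
echo '[0.025,-0.1,0,0,0,-0.0127,0.05,-0.2,0,0,0,-0.0293,0.0675,-0.2438,0,0,0,-0.0293,0.0675,-0.2438,0,0,0,-0.0293,0.0675,-0.2438,0,0,0,-0.0293]' | python3 -m pendant
echo '[0,0,0.075,0,0,0,0,0,0.15,0,0,0,0,0,0.225,0,0,0,0,0,0.3,0,0,0,0,0,0.35,0,0,0]' | python3 -m pendant
echo '[0,0,0,0,0,0,0,0,0,0,0,0,0,0,0,0,0,0]' | python3 -m pendant
python3 - <<'E'
from h import *
print(delta([.525,-.369,.104],np.radians(100)))
p,d=grab_frame("top");cv2.imwrite("pics/t3.png",cv2.resize(p[170:270,390:490],None,fx=5,fy=5,interpolation=2))
E
```

```text
clock: 6.4
tcp_pos: [0.5249, -0.3689, 0.2915]
orientation: [-0.274, 3.13, 0.002]
contact_force: [0.2, 0.9, -1.0]
grip_width: 0.0335
gripper_force: 36.9
clock: 6.9
tcp_pos: [0.525, -0.3669, 0.1495]
orientation: [0.278, -3.128, -0.005]
contact_force: [-0.2, 0.7, -0.9]
grip_width: 0.034
gripper_force: 37.0
clock: 7.2
tcp_pos: [0.5255, -0.3702, 0.1534]
orientation: [-0.274, 3.127, -0.002]
contact_force: [0.3, -0.2, -0.3]
grip_width: 0.0335
gripper_force: 37.0
[array([0.0004, 0.0013, 0.0494]), ('dyaw world', np.float64(0.0), 'tool rotvec', array([-0., -0., -0.])), ('full', array([-0.001,  0.002, -0.   ]))]
```

View pics/t3.png

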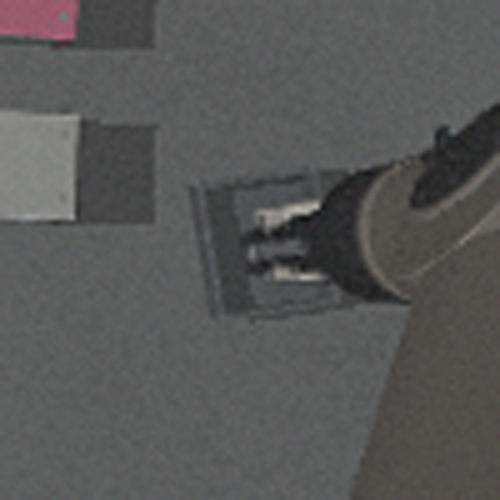

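The top view shows the carton around (290,240), inside the bin outline that runs from (195,185) to (340,320) in the crop. Lowering it.

```bash
echo '[0,0.0025,0.05,0,0,0,0,0.0025,0.0875,0,0,0,0,0.0025,0.11,0,0,0,0,0.0025,0.1175,0,0,0,0,0.0025,0.12,0,0,0]' | python3 -m pendant
echo '[0,0,0.0013,0,0,0,0,0,0.0025,0,0,0,0,0,0.0025,0,0,0]' | python3 -m pendant
```

```text
clock: 7.75
tcp_pos: [0.524, -0.3697, 0.1037]
orientation: [0.271, -3.13, -0.0]
contact_force: [-0.9, 0.5, -0.1]
grip_width: 0.0337
gripper_force: 37.1
clock: 8.05
tcp_pos: [0.5244, -0.37, 0.1036]
orientation: [-0.271, 3.129, -0.001]
contact_force: [-1.9, 0.6, 3.6]
grip_width: 0.0337
gripper_force: 37.4
```

Converted, 0.23 m / 0.4 = 0.575, -0.06 m / 0.4 = -0.15, 0.06 rad / 1.5708 = 0.0382.

```bash
echo '[0,0,0,0,0,0,0,0,0,0,0,0,0,0,0,0,0,0,0,0,0,0,0,0,0,0,0,0,0,0]' | python3 -m pendant 0.06
echo '[0,0,-0.05,0,0,0,0,0,-0.15,0,0,0,0,0,-0.25,0,0,0,0,0,-0.35,0,0,0,0,0,-0.45,0,0,0]' | python3 -m pendant
echo '[0,0.1,0,0,0,0.0127,0,0.225,0,0,0,0.0255,0,0.35,0,0,0,0.0382,0,0.475,0,0,0,0.0509,0,0.575,0,0,0,0.0637]' | python3 -m pendant 0.085
echo '[0,0,0,0,0,0,0,0,0,0,0,0,0,0,0,0,0,0]' | python3 -m pendant
python3 - <<'E'
from h import *
p,d=grab_frame("top");W=cloud("top",d)
print("carton",rect(W,[.45,.6,-.44,-.30],.05,.08));print("bin",rect(W,[.45,.6,-.44,-.30],.017,.035))
for n,a in dict(rack=(.13,.15),flat=(.1,.118),kit=(.06,.085)).items():print(n,rect(W,[.42,.66,.29,.46],*a))
print(delta([.541,.372,.25],np.radians(83)))
E
```

```text
clock: 8.55
tcp_pos: [0.5241, -0.3696, 0.1028]
orientation: [0.272, -3.13, -0.0]
contact_force: [0.1, 0.5, 0.3]
grip_width: 0.0599
gripper_force: 0.0
clock: 9.05
tcp_pos: [0.5238, -0.3695, 0.2845]
orientation: [0.272, -3.13, -0.0]
contact_force: [-0.5, 0.5, -0.9]
grip_width: 0.0601
gripper_force: 0.0
clock: 9.55
tcp_pos: [0.4836, -0.1403, 0.2829]
orientation: [-0.116, 3.139, 0.001]
contact_force: [0.7, 0.5, 0.0]
grip_width: 0.0852
gripper_force: 0.0
clock: 9.85
tcp_pos: [0.4845, -0.1443, 0.283]
orientation: [-0.113, 3.139, -0.001]
contact_force: [1.0, -0.0, 0.9]
grip_width: 0.0848
gripper_force: 0.0
carton {'c': (525, -373), 'dim': (46, 32), 'yaw': 12.8, 'z': 64, 'n': 133}
bin {'c': (525, -369), 'dim': (94, 84), 'yaw': 9.5, 'z': 24, 'n': 123}
rack {'c': (543, 372), 'dim': (78, 50), 'yaw': -6.1, 'z': 140, 'n': 244}
flat {'c': (534, 373), 'dim': (121, 56), 'yaw': -8.3, 'z': 112, 'n': 467}
kit {'c': (529, 372), 'dim': (150, 62), 'yaw': -7.7, 'z': 76, 'n': 300}
[array([-0.093 ,  0.5113,  0.0326]), ('dyaw world', np.float64(-0.193), 'tool rotvec', array([0.   , 0.   , 0.193])), ('full', array([-0.001,  0.   ,  0.193]))]
```

The carton stands centred in the bin. Going for the rack now.

Converted, 0.225 m / 0.4 = 0.5625, 0.18 m / 0.4 = 0.45, 0.1 rad / 1.5708 = 0.0637.

```bash
echo '[-0.02,0.1125,0,0,0,0.0127,-0.04,0.225,0,0,0,0.0255,-0.0625,0.3375,0,0,0,0.0382,-0.0825,0.45,0,0,0,0.0509,-0.105,0.5625,0,0,0,0.0637]' | python3 -m pendant
echo '[-0.01,0.1125,0,0,0,0.0127,-0.02,0.225,0,0,0,0.0255,-0.03,0.3375,0,0,0,0.0382,-0.04,0.45,0,0,0,0.0446,-0.05,0.5625,0,0,0,0.0509]' | python3 -m pendant
echo '[0,0,0,0,0,0,0,0,0,0,0,0,0,0,0,0,0,0]' | python3 -m pendant
python3 - <<'E'
from h import *
print(delta([.543,.372,.194],np.radians(83.9)))
E
```

```text
clock: 10.4
tcp_pos: [0.5105, 0.0846, 0.2828]
orientation: [0.048, 3.141, -0.001]
contact_force: [0.7, -0.2, 0.6]
grip_width: 0.0851
gripper_force: 0.0
clock: 10.9
tcp_pos: [0.5372, 0.3091, 0.2826]
orientation: [0.173, 3.137, -0.001]
contact_force: [0.7, -0.8, 0.8]
grip_width: 0.0848
gripper_force: 0.0
clock: 11.2
tcp_pos: [0.5369, 0.3064, 0.2825]
orientation: [-0.173, -3.137, 0.002]
contact_force: [0.6, -1.5, 0.0]
grip_width: 0.085
gripper_force: 0.0
[array([0.0011, 0.066 , 0.0884]), ('dyaw world', np.float64(0.003), 'tool rotvec', array([-0.   , -0.   , -0.003])), ('full', array([-0.002,  0.   , -0.003]))]
```

Converted, 0.066 m / 0.4 = 0.165, 0.035 m / 0.4 = 0.0875, -0.003 rad / 1.5708 = -0.0019.

```bash
echo '[0,0.0875,0,0,0,0,0.0025,0.165,0,0,0,-0.0019,0.0025,0.165,0,0,0,-0.0019,0.0025,0.165,0,0,0,-0.0019,0.0025,0.165,0,0,0,-0.0019]' | python3 -m pendant
echo '[0,0,0.075,0,0,0,0,0,0.15,0,0,0,0,0,0.2,0,0,0,0,0,0.22,0,0,0,0,0,0.22,0,0,0]' | python3 -m pendant 
echo '[0,0,0,0,0,0,0,0,0,0,0,0,0,0,0,0,0,0,0,0,0,0,0,0,0,0,0,0,0,0]' | python3 -m pendant 0.04 30
echo '[0,0,0,0,0,0,0,0,0,0,0,0,0,0,0,0,0,0,0,0,-0.025,0,0,0,0,0,-0.05,0,0,0]' | python3 -m pendant
echo '[0,0,-0.05,0,0,0,0,0,-0.075,0,0,0,0,0,-0.1,0,0,0,0,0,-0.1,0,0,0,0,0,-0.1,0,0,0]' | python3 -m pendant
python3 - <<'E'
from h import *
print(delta([.596,.182,.23],np.radians(99)))
p,d=grab_frame("side");cv2.imwrite("pics/s4.png",cv2.resize(p[180:380,220:420],None,fx=2.5,fy=2.5,interpolation=2))
E
```

```text
clock: 11.7
tcp_pos: [0.5428, 0.3719, 0.2829]
orientation: [0.168, 3.137, -0.002]
contact_force: [-0.5, -1.5, -0.3]
grip_width: 0.0851
gripper_force: 0.0
clock: 12.2
tcp_pos: [0.542, 0.3728, 0.1941]
orientation: [-0.166, -3.136, 0.003]
contact_force: [0.4, -0.1, -0.9]
grip_width: 0.0848
gripper_force: 0.0
clock: 12.7
tcp_pos: [0.5426, 0.3748, 0.1964]
orientation: [0.163, 3.136, 0.002]
contact_force: [-0.6, -0.9, 6.1]
grip_width: 0.0474
gripper_force: 32.0
clock: 13.2
tcp_pos: [0.5417, 0.3745, 0.2154]
orientation: [-0.163, -3.137, 0.0]
contact_force: [-0.2, -0.2, 0.1]
grip_width: 0.0467
gripper_force: 31.2
clock: 13.7
tcp_pos: [0.5418, 0.3744, 0.2546]
orientation: [-0.163, -3.137, 0.0]
contact_force: [0.2, -0.0, -1.1]
grip_width: 0.0474
gripper_force: 31.2
[array([-0.0739, -0.1857,  0.0246]), ('dyaw world', np.float64(0.261), 'tool rotvec', array([ 0.   , -0.   , -0.261])), ('full', array([-0.   , -0.   , -0.261]))]
```

View pics/s4.png

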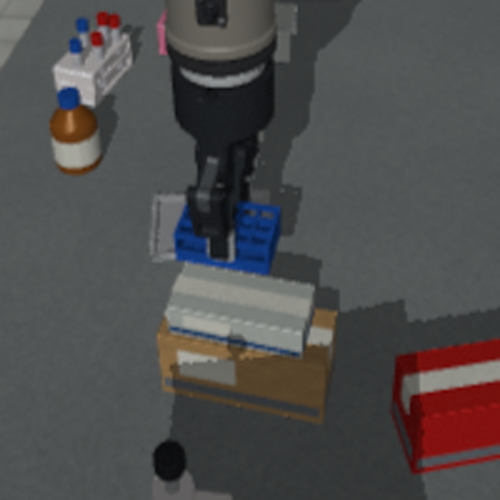

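The rack is held level and the flat carton stayed put. Moving over the tray.

Converted, -0.186 m / 0.4 = -0.465, -0.148 m / 0.4 = -0.37, -0.261 rad / 1.5708 = -0.1662.

```bash
echo '[-0.0375,-0.0925,0,0,0,-0.0318,-0.075,-0.185,0,0,0,-0.0637,-0.1125,-0.2775,0,0,0,-0.0955,-0.15,-0.37,0,0,0,-0.1273,-0.185,-0.465,0,0,0,-0.1662]' | python3 -m pendant
echo '[0,0,0.075,0,0,0,0,0,0.15,0,0,0,0,0,0.25,0,0,0,0,0,0.3,0,0,0,0,0,0.3,0,0,0]' | python3 -m pendant
echo '[0,0,0,0,0,0,0,0,0,0,0,0,0,0,0,0,0,0]' | python3 -m pendant
python3 - <<'E'
from h import *
p,d=grab_frame("top");W=cloud("top",d)
print("tray",rect(W,[.5,.69,.115,.25],.0065,.016),"rack",rect(W,[.5,.69,.1,.25],.063,.09))
print(delta([.596,.182,.084],np.radians(99)))
cv2.imwrite("pics/t4.png",cv2.resize(p[150:240,235:335],None,fx=5,fy=5,interpolation=2))
E
```

```text
clock: 14.25
tcp_pos: [0.5962, 0.1802, 0.2539]
orientation: [0.25, -3.13, 0.001]
contact_force: [0.3, 0.1, -0.3]
grip_width: 0.0471
gripper_force: 31.2
clock: 14.75
tcp_pos: [0.5936, 0.1809, 0.1307]
orientation: [0.246, -3.124, 0.004]
contact_force: [-0.2, 0.6, -0.8]
grip_width: 0.0469
gripper_force: 31.2
clock: 15.05
tcp_pos: [0.5971, 0.1822, 0.1364]
orientation: [-0.246, 3.129, 0.001]
contact_force: [-0.0, 0.1, -0.3]
grip_width: 0.0475
gripper_force: 31.2
tray {'c': (601, 150), 'dim': (133, 34), 'yaw': 10.4, 'z': 9, 'n': 76} rack {'c': (601, 155), 'dim': (74, 8), 'yaw': 7.0, 'z': 79, 'n': 10}
[array([0.0011, 0.    , 0.0522]), ('dyaw world', np.float64(-0.0), 'tool rotvec', array([ 0., -0.,  0.])), ('full', array([0.001, 0.002, 0.   ]))]
```

View pics/t4.png

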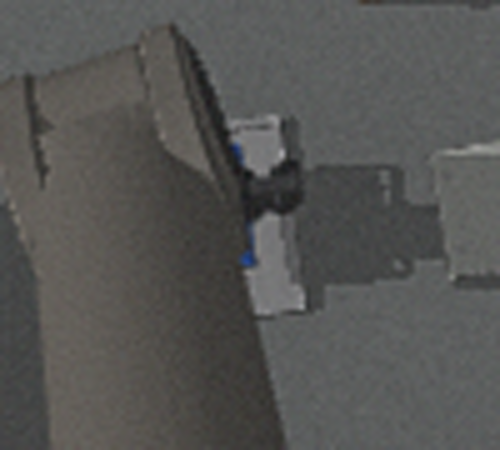

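The crop shows the blue rack edge between (235,140) and (250,265), lined up with the tray's right edge from (280,117) to (303,312). Lowering it.

Converted, 0.049 m / 0.4 = 0.1225, 0.047 m / 0.4 = 0.1175.

```bash
echo '[0.0025,0,0.05,0,0,0,0.0025,0,0.0875,0,0,0,0.0025,0,0.1075,0,0,0,0.0025,0,0.1175,0,0,0,0.0025,0,0.1225,0,0,0]' | python3 -m pendant
echo '[0,0,0.0013,0,0,0,0,0,0.0025,0,0,0,0,0,0.0025,0,0,0]' | python3 -m pendant
```

```text
clock: 15.6
tcp_pos: [0.5949, 0.1815, 0.0863]
orientation: [0.246, -3.13, 0.001]
contact_force: [-8.3, -2.2, 20.4]
grip_width: 0.0473
gripper_force: 33.6
clock: 15.9
tcp_pos: [0.595, 0.1815, 0.0863]
orientation: [0.246, -3.131, 0.0]
contact_force: [-6.3, -0.8, 11.4]
grip_width: 0.0467
gripper_force: 32.5
```

Converted, -0.001 m / 0.4 = -0.0025.

```bash
echo '[0,0,-0.0025,0,0,0,0,0,-0.0025,0,0,0,0,0,-0.0025,0,0,0,0,0,-0.0025,0,0,0,0,0,-0.0025,0,0,0]' | python3 -m pendant 0.055
echo '[0,0,-0.025,0,0,0,0,0,-0.075,0,0,0,0,0,-0.15,0,0,0,0,0,-0.225,0,0,0,0,0,-0.325,0,0,0]' | python3 -m pendant
echo '[0.05,-0.1,0,0,0,0,0.1,-0.2,0,0,0,0,0.15,-0.3,0,0,0,0,0.175,-0.4,0,0,0,0,0.2,-0.5,0,0,0,0]' | python3 -m pendant 0.085
echo '[0,0,0,0,0,0,0,0,0,0,0,0,0,0,0,0,0,0]' | python3 -m pendant
python3 - <<'E'
from h import *
p,d=grab_frame("top");W=cloud("top",d)
print("tray",rect(W,[.5,.69,.115,.25],.0065,.016),"rack",rect(W,[.5,.69,.1,.25],.022,.045))
for n,a in dict(flat=(.1,.118),kit=(.06,.085)).items():print(n,rect(W,[.42,.66,.29,.46],*a))
print(delta([.541,.372,.25],np.radians(83)))
E
```

```text
clock: 16.4
tcp_pos: [0.5953, 0.1817, 0.0857]
orientation: [0.247, -3.132, 0.0]
contact_force: [-0.1, -0.1, 0.4]
grip_width: 0.0548
gripper_force: 0.0
clock: 16.9
tcp_pos: [0.5944, 0.1814, 0.2166]
orientation: [0.247, -3.13, 0.001]
contact_force: [0.3, 0.3, -0.3]
grip_width: 0.0549
gripper_force: 0.0
clock: 17.4
tcp_pos: [0.547, -0.03, 0.2168]
orientation: [-0.247, 3.131, 0.0]
contact_force: [0.6, 0.1, 0.1]
grip_width: 0.0851
gripper_force: 0.0
clock: 17.7
tcp_pos: [0.5478, -0.0271, 0.2162]
orientation: [-0.249, 3.131, 0.001]
contact_force: [0.1, 0.9, 0.0]
grip_width: 0.085
gripper_force: 0.0
tray {'c': (597, 175), 'dim': (133, 111), 'yaw': 9.3, 'z': 9, 'n': 249} rack {'c': (596, 181), 'dim': (78, 48), 'yaw': 8.8, 'z': 30, 'n': 190}
flat {'c': (534, 373), 'dim': (121, 55), 'yaw': -7.2, 'z': 110, 'n': 703}
kit {'c': (529, 372), 'dim': (150, 63), 'yaw': -7.8, 'z': 76, 'n': 303}
[array([-0.0566,  0.3948, -0.0336]), ('dyaw world', np.float64(-0.282), 'tool rotvec', array([ 0.   , -0.   ,  0.282])), ('full', array([0.001, 0.   , 0.282]))]
```

The rack is centred and square in the tray. Next is the flat carton, gripped 28 mm towards its robot-side end.

Converted, 0.23 m / 0.4 = 0.575, 0.08 m / 0.4 = 0.2, 0.28 rad / 1.5708 = 0.1783.

```bash
echo '[0,0.1,0,0,0,0.0382,0,0.2,0,0,0,0.0764,0,0.325,0,0,0,0.1146,0,0.45,0,0,0,0.1528,0,0.575,0,0,0,0.1783]' | python3 -m pendant
echo '[0,0,0,0,0,0,0,0,0,0,0,0,0,0,0,0,0,0]' | python3 -m pendant
python3 - <<'E'
from h import *
print(delta([.506,.376,.216],np.radians(82.5)))
E
```

```text
clock: 18.25
tcp_pos: [0.5106, 0.2022, 0.216]
orientation: [0.193, 3.136, 0.001]
contact_force: [0.5, -0.0, 0.4]
grip_width: 0.0853
gripper_force: 0.0
clock: 18.55
tcp_pos: [0.5115, 0.1984, 0.2157]
orientation: [-0.192, -3.136, 0.001]
contact_force: [0.2, -0.3, 0.2]
grip_width: 0.0852
gripper_force: 0.0
[array([ 0.0271,  0.1756, -0.0004]), ('dyaw world', np.float64(-0.009), 'tool rotvec', array([-0.   ,  0.   ,  0.009])), ('full', array([-0.001, -0.   ,  0.009]))]
```

Converted, 0.1756 m / 0.4 = 0.439, 0.135 m / 0.4 = 0.3375, 0.009 rad / 1.5708 = 0.0057.

```bash
echo '[0.0175,0.1125,0,0,0,0,0.035,0.225,0,0,0,0,0.05,0.3375,0,0,0,0.0057,0.0675,0.439,0,0,0,0.0057,0.0675,0.439,0,0,0,0.0057]' | python3 -m pendant
echo '[0,0,0,0,0,0,0,0,0,0,0,0,0,0,0,0,0,0]' | python3 -m pendant
python3 - <<'E'
from h import *
print(delta([.506,.376,.157],np.radians(82.5)))
E
```

```text
clock: 19.05
tcp_pos: [0.5047, 0.3824, 0.2158]
orientation: [-0.197, -3.135, -0.006]
contact_force: [-1.2, -0.1, -0.3]
grip_width: 0.0851
gripper_force: 0.0
clock: 19.35
tcp_pos: [0.5072, 0.3739, 0.2159]
orientation: [0.212, 3.134, -0.002]
contact_force: [-0.3, -0.4, 0.3]
grip_width: 0.0851
gripper_force: 0.0
[array([0.0015, 0.0019, 0.0589]), ('dyaw world', np.float64(0.004), 'tool rotvec', array([-0.   , -0.   , -0.004])), ('full', array([-0.001,  0.   , -0.004]))]
```

Converted, 0.059 m / 0.4 = 0.1475, 0.052 m / 0.4 = 0.13.

```bash
echo '[0.0025,0.005,0.05,0,0,0,0.0025,0.005,0.1,0,0,0,0.0025,0.005,0.13,0,0,0,0.0025,0.005,0.1475,0,0,0,0.0025,0.005,0.1475,0,0,0]' | python3 -m pendant 
echo '[0,0,0,0,0,0,0,0,0,0,0,0,0,0,0,0,0,0,0,0,0,0,0,0,0,0,0,0,0,0]' | python3 -m pendant 0.045 60
echo '[0,0,0,0,0,0,0,0,0,0,0,0,0,0,0,0,0,0,0,0,-0.0125,0,0,0,0,0,-0.025,0,0,0]' | python3 -m pendant
echo '[0,0,-0.025,0,0,0,0,0,-0.05,0,0,0,0,0,-0.1,0,0,0,0,0,-0.15,0,0,0,0,0,-0.15,0,0,0]' | python3 -m pendant
python3 - <<'E'
from h import *
p,d=grab_frame("side");cv2.imwrite("pics/s5.png",cv2.resize(p[180:380,220:420],None,fx=2.5,fy=2.5,interpolation=2))
b=np.radians(-2);u=np.array([np.cos(b),np.sin(b)]);low=np.array([.571,-.196])
g=low-u*(.035+.060+.020+.028);print(g,delta([*g,.227],np.radians(88)))
E
```

```text
clock: 19.85
tcp_pos: [0.5055, 0.3776, 0.1561]
orientation: [-0.208, -3.134, 0.002]
contact_force: [-0.1, 1.0, -0.5]
grip_width: 0.0849
gripper_force: 0.0
clock: 20.35
tcp_pos: [0.5062, 0.3787, 0.158]
orientation: [0.207, 3.133, 0.002]
contact_force: [-0.9, -1.9, 5.8]
grip_width: 0.0532
gripper_force: 65.0
clock: 20.85
tcp_pos: [0.5052, 0.3783, 0.1668]
orientation: [-0.207, -3.134, 0.001]
contact_force: [0.5, -0.6, -1.0]
grip_width: 0.053
gripper_force: 64.3
clock: 21.35
tcp_pos: [0.507, 0.3796, 0.2305]
orientation: [0.207, 3.13, 0.007]
contact_force: [-0.2, 0.7, -0.6]
grip_width: 0.0527
gripper_force: 64.3
[ 0.42808711 -0.19100937] [array([ 0.0026, -0.5754,  0.    ]), ('dyaw world', np.float64(0.097), 'tool rotvec', array([-0.   ,  0.   , -0.097])), ('full', array([ 0.003,  0.002, -0.097]))]
```

View pics/s5.png

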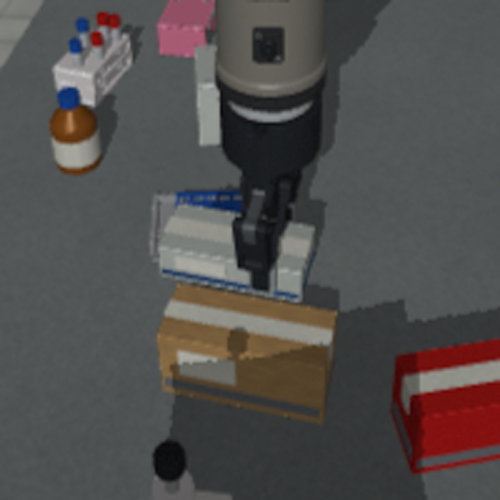

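The flat carton is held level. Carrying it to the front of the low riser.

Converted, -0.2 m / 0.4 = -0.5, -0.16 m / 0.4 = -0.4, -0.04 rad / 1.5708 = -0.0255.

```bash
echo '[0,-0.1,0,0,0,0,0,-0.2,0,0,0,0,0,-0.3,0,0,0,-0.0127,0,-0.4,0,0,0,-0.0191,0,-0.5,0,0,0,-0.0255]' | python3 -m pendant
echo '[0,-0.1,0,0,0,0,0,-0.2,0,0,0,-0.0064,0,-0.3,0,0,0,-0.0127,0,-0.4,0,0,0,-0.0191,0,-0.5,0,0,0,-0.0255]' | python3 -m pendant
echo '[0,0,0,0,0,0,0,0,0,0,0,0,0,0,0,0,0,0]' | python3 -m pendant
python3 - <<'E'
from h import *
print(delta([.428,-.191,.227],np.radians(88)))
E
```

```text
clock: 21.9
tcp_pos: [0.4783, 0.1784, 0.2259]
orientation: [-0.143, -3.137, 0.001]
contact_force: [0.7, -0.6, -1.5]
grip_width: 0.0528
gripper_force: 64.1
clock: 22.4
tcp_pos: [0.46, -0.0205, 0.2261]
orientation: [-0.08, -3.139, 0.0]
contact_force: [1.3, -0.0, -1.2]
grip_width: 0.0531
gripper_force: 64.2
clock: 22.7
tcp_pos: [0.4608, -0.0178, 0.2264]
orientation: [-0.079, -3.14, -0.001]
contact_force: [-0.3, 0.5, -0.9]
grip_width: 0.0533
gripper_force: 64.2
[array([ 0.0241, -0.1746, -0.0006]), ('dyaw world', np.float64(0.015), 'tool rotvec', array([ 0.   ,  0.   , -0.015])), ('full', array([ 0.   , -0.001, -0.015]))]
```

Converted, -0.1746 m / 0.4 = -0.4365, -0.13 m / 0.4 = -0.325, -0.015 rad / 1.5708 = -0.0095.

```bash
echo '[0.015,-0.1,0,0,0,0,0.03,-0.2125,0,0,0,0,0.045,-0.325,0,0,0,-0.0095,0.06,-0.4365,0,0,0,-0.0095,0.06,-0.4365,0,0,0,-0.0095]' | python3 -m pendant
echo '[0,0,0.075,0,0,0,0,0,0.15,0,0,0,0,0,0.225,0,0,0,0,0,0.3,0,0,0,0,0,0.325,0,0,0]' | python3 -m pendant
echo '[0,0,0,0,0,0,0,0,0,0,0,0,0,0,0,0,0,0]' | python3 -m pendant
python3 - <<'E'
from h import *
p,d=grab_frame("top");W=cloud("top",d)
print("low",rect(W,[.531,.63,-.26,-.13],.043,.06)); print("flat",rect(W,[.40,.528,-.26,-.13],.03,.062))
print(delta([.428,-.191,.081],np.radians(88)))
a=cv2.resize(p[170:270,330:430],None,fx=4,fy=4,interpolation=2);p,d=grab_frame("side");b=cv2.resize(p[160:260,280:380],None,fx=4,fy=4,interpolation=2)
cv2.imwrite("pics/t6.png",np.hstack([a,b]))
E
```

```text
clock: 23.2
tcp_pos: [0.4268, -0.1967, 0.2269]
orientation: [0.068, 3.141, -0.004]
contact_force: [-0.1, -0.7, -1.2]
grip_width: 0.0528
gripper_force: 64.2
clock: 23.7
tcp_pos: [0.4273, -0.1898, 0.0943]
orientation: [-0.053, -3.137, -0.003]
contact_force: [0.5, 0.2, -1.2]
grip_width: 0.0532
gripper_force: 64.1
clock: 24.0
tcp_pos: [0.429, -0.1921, 0.0981]
orientation: [0.057, 3.139, -0.001]
contact_force: [-0.5, 0.2, -0.5]
grip_width: 0.0534
gripper_force: 64.1
low {'c': (572, -196), 'dim': (82, 69), 'yaw': -89.7, 'z': 50, 'n': 528}
flat {'c': (458, -189), 'dim': (122, 57), 'yaw': -8.9, 'z': 51, 'n': 349}
[array([0.001 , 0.0012, 0.0171]), ('dyaw world', np.float64(0.002), 'tool rotvec', array([-0.   , -0.   , -0.002])), ('full', array([-0.   ,  0.003, -0.002]))]
```

View pics/t6.png

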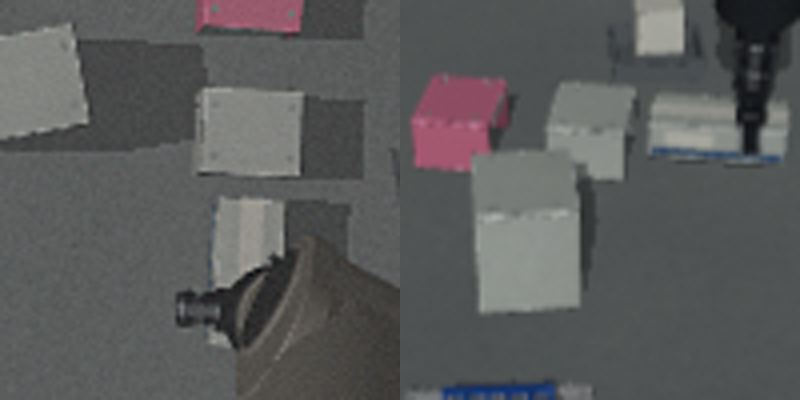

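The crop shows the flat carton at (250,270), just in front of the white low riser at (250,130). I'll fit edges to get the relative yaw and offset more precisely.

```bash
cat >> h.py <<'E'
def edges(W,box,zl,zh):
    """lines y=a+b*x of right(-y) and left(+y) edges, per image row; returns yaw deg and y at box mid x"""
    m=(W[...,0]>box[0])&(W[...,0]<box[1])&(W[...,1]>box[2])&(W[...,1]<box[3])&(W[...,2]>zl)&(W[...,2]<zh)
    out=[]
    for f in(np.argmax,np.argmin):
        P=[]
        for v in range(400):
            us=np.where(m[v])[0]
            if len(us)>8:
                q=W[v,us];P.append(q[f(q[:,1]),:2])
        P=np.array(P);k=np.ones(len(P),bool)
        for _ in range(4):
            b,a=np.polyfit(P[k,0],P[k,1],1);e=abs(P[:,1]-a-b*P[:,0]);k=e<max(.0012,1.5*np.median(e))
        out.append((round(np.degrees(np.arctan(b)),1),round(a+b*np.mean(box[:2]),4),int(k.sum())))
    return out
E
python3 - <<'E'
from h import *
D=[grab_frame("top")[1] for _ in range(6)];d=np.median(D,0);W=cloud("top",d)
print("low L/R",edges(W,[.541,.601,-.26,-.13],.043,.06)); print("flat",edges(W,[.48,.512,-.24,-.13],.04,.062))
print("low front x",[np.round(W[v,392],3).tolist() for v in range(209,224)])
m=(W[...,2]>.083)&(W[...,2]<.1);print("tall",edges(W,[.57,.636,-.08,.06],.083,.1))
E
```

```text
low L/R [(np.float64(0.6), np.float64(-0.1581), 12), (np.float64(-4.0), np.float64(-0.2345), 17)]
flat [(np.float64(-2.0), np.float64(-0.169), 10), (np.float64(0.3), np.float64(-0.2203), 9)]
low front x [[0.551, -0.194, 0.052], [0.547, -0.194, 0.051], [0.544, -0.194, 0.048], [0.541, -0.194, 0.049], [0.538, -0.194, 0.049], [0.536, -0.203, -0.0], [0.533, -0.204, -0.002], [0.53, -0.204, -0.0], [0.526, -0.204, -0.0], [0.523, -0.204, -0.003], [0.52, -0.204, -0.002], [0.515, -0.194, 0.052], [0.512, -0.194, 0.051], [0.508, -0.194, 0.051], [0.505, -0.194, 0.051]]
tall [(np.float64(10.9), np.float64(0.0331), 17), (np.float64(12.4), np.float64(-0.0531), 16)]
```

The riser's yaw is about -1.7° and the carton is aligned within 1 mm. The stop is about 86 mm of travel ahead. Lowering, then sliding in.

Units first: shifts go in shares of 40 cm and turns go in shares of 90 degrees. So 0.0165 m / 0.4 = 0.0413, 0.01 m / 0.4 = 0.025.

```bash
echo '[0,0.0025,0.025,0,0,0,0,0.0025,0.0413,0,0,0,0,0.0025,0.0413,0,0,0,0,0.0025,0.0413,0,0,0]' | python3 -m pendant
echo '[-0.025,0,0,0,0,0,-0.05,0,0,0,0,0,-0.075,0,0,0,0,0,-0.1,0,0,0,0,0,-0.125,0,0,0,0,0]' | python3 -m pendant
echo '[-0.02,0,0,0,0,0,-0.04,0,0,0,0,0,-0.06,0,0,0,0,0,-0.07,0,0,0,0,0,-0.075,0,0,0,0,0]' | python3 -m pendant
echo '[0,0,0,0,0,0,0,0,0,0,0,0]' | python3 -m pendant
python3 - <<'E'
from h import *
D=[grab_frame("top")[1] for _ in range(4)];d=np.median(D,0);W=cloud("top",d)
print("flat",edges(W,[.49,.525,-.24,-.13],.025,.042))
b=np.radians(-1.7);print(delta([*(np.array([.571,-.196])-np.array([np.cos(b),np.sin(b)])*(-.032+.06+.028)),.08],np.radians(88.3)))
E
```

```text
clock: 24.8
tcp_pos: [0.4279, -0.1909, 0.0797]
orientation: [-0.058, -3.14, -0.0]
contact_force: [-0.0, -0.8, -1.5]
grip_width: 0.053
gripper_force: 65.3
clock: 25.3
tcp_pos: [0.4791, -0.1928, 0.0802]
orientation: [0.057, 3.141, -0.0]
contact_force: [-0.5, 0.5, -1.7]
grip_width: 0.0536
gripper_force: 65.2
clock: 25.8
tcp_pos: [0.5083, -0.194, 0.0803]
orientation: [0.058, 3.141, 0.0]
contact_force: [0.5, 0.7, -1.2]
grip_width: 0.0531
gripper_force: 65.2
clock: 26.0
tcp_pos: [0.5075, -0.194, 0.0803]
orientation: [-0.058, -3.141, -0.0]
contact_force: [0.5, 0.0, -2.1]
grip_width: 0.0529
gripper_force: 65.2Traceback (most recent call last):
  File "<stdin>", line 3, in <module>
  File "h.py", line 40, in edges
    b,a=np.polyfit(P[k,0],P[k,1],1);e=abs(P[:,1]-a-b*P[:,0]);k=e<max(.0012,1.5*np.median(e))
                   ~^^^^^
IndexError: too many indices for array: array is 1-dimensional, but 2 were indexed
```

Sliding the last few millimetres until the stop is felt.

Converted, -0.003 m / 0.4 = -0.0075, -0.002 m / 0.4 = -0.005.

```bash
for i in 1 2; do echo '[-0.005,0,0,0,0,0,-0.0075,0,0,0,0,0,-0.0075,0,0,0,0,0]' | python3 -m pendant | grep -E 'pos|contact'; done
```

```text
tcp_pos: [0.5112, -0.1941, 0.0804]
contact_force: [-0.2, 0.1, -1.0]
tcp_pos: [0.5141, -0.1942, 0.0803]
contact_force: [-0.6, 0.1, -1.5]
```

```bash
for i in 1 2; do echo '[-0.0025,0,0,0,0,0,-0.0038,0,0,0,0,0,-0.0038,0,0,0,0,0]' | python3 -m pendant | grep -E 'pos|contact'; done
python3 - <<'E'
from h import *
D=[grab_frame("top")[1] for _ in range(4)];W=cloud("top",np.median(D,0))
print([np.round(W[v,395],3).tolist() for v in range(210,230,2)])
p,d=grab_frame("side");b=cv2.resize(p[160:260,280:380],None,fx=4,fy=4,interpolation=2)
cv2.imwrite("pics/s7.png",b)
E
```

```text
tcp_pos: [0.5155, -0.1943, 0.0803]
contact_force: [0.1, 0.1, -0.5]
tcp_pos: [0.5158, -0.1944, 0.0801]
contact_force: [-4.0, -0.8, 0.8]
[[0.532, -0.148, 0.339], [0.526, -0.145, 0.354], [0.521, -0.145, 0.356], [0.516, -0.143, 0.363], [0.511, -0.143, 0.363], [0.507, -0.142, 0.37], [0.502, -0.14, 0.382], [0.497, -0.137, 0.394], [0.492, -0.136, 0.404], [0.487, -0.134, 0.414]]
```

View pics/s7.png

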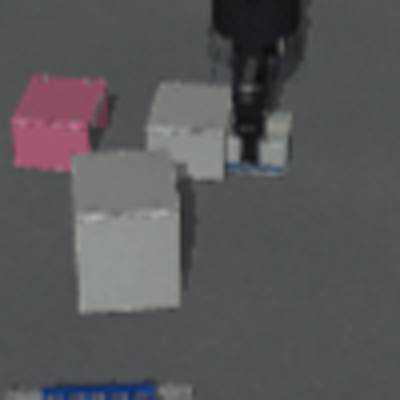

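The stop is felt at -4 N and the carton protrudes from the riser as expected. Releasing it and going back for the kit.

Converted, 0.0007 m / 0.4 = 0.0018, 0.0005 m / 0.4 = 0.0013.

```bash
echo '[0.0018,0,0.0013,0,0,0,0.0018,0,0.0013,0,0,0]' | python3 -m pendant
echo '[0,0,0,0,0,0,0,0,0,0,0,0,0,0,0,0,0,0,0,0,0,0,0,0,0,0,0,0,0,0]' | python3 -m pendant 0.075
echo '[0,0,-0.025,0,0,0,0,0,-0.075,0,0,0,0,0,-0.175,0,0,0,0,0,-0.275,0,0,0,0,0,-0.375,0,0,0]' | python3 -m pendant
echo '[0,0.1125,0,0,0,0.0127,0,0.225,0,0,0,0.0255,0,0.35,0,0,0,0.0382,0,0.475,0,0,0,0.0509,0,0.575,0,0,0,0.0611]' | python3 -m pendant 0.085
echo '[0,0,0,0,0,0,0,0,0,0,0,0,0,0,0,0,0,0]' | python3 -m pendant
python3 - <<'E'
from h import *
D=[grab_frame("top")[1] for _ in range(5)];W=cloud("top",np.median(D,0))
print("low",rect(W,[.539,.63,-.26,-.13],.043,.06),"flat",rect(W,[.45,.533,-.26,-.13],.025,.042))
print("flat",edges(W,[.486,.53,-.26,-.13],.025,.042))
print("kit",rect(W,[.42,.66,.29,.46],.06,.085),edges(W,[.48,.58,.29,.46],.06,.085))
print("rack",rect(W,[.5,.69,.1,.25],.022,.045))
b=np.radians(-7.8);g=np.array([.529,.372])-.028*np.array([np.cos(b),np.sin(b)]);print(g,delta([*g,.23],b+np.pi/2))
E
```

```text
clock: 27.85
tcp_pos: [0.5156, -0.1943, 0.0797]
orientation: [-0.058, -3.14, -0.0]
contact_force: [-4.6, -0.5, 1.5]
grip_width: 0.0529
gripper_force: 65.4
clock: 28.35
tcp_pos: [0.5165, -0.1943, 0.0799]
orientation: [0.058, 3.14, -0.0]
contact_force: [0.0, 0.3, 0.5]
grip_width: 0.0752
gripper_force: 0.0
clock: 28.85
tcp_pos: [0.5159, -0.1943, 0.232]
orientation: [0.058, 3.141, -0.0]
contact_force: [0.9, -0.6, -0.5]
grip_width: 0.0751
gripper_force: 0.0
clock: 29.35
tcp_pos: [0.5244, 0.0386, 0.2308]
orientation: [0.207, 3.134, 0.002]
contact_force: [1.0, 0.8, 0.2]
grip_width: 0.0847
gripper_force: 0.0
clock: 29.65
tcp_pos: [0.5246, 0.034, 0.2302]
orientation: [0.211, 3.134, -0.001]
contact_force: [-0.1, -1.8, -0.7]
grip_width: 0.0852
gripper_force: 0.0
low {'c': (574, -196), 'dim': (82, 66), 'yaw': -88.8, 'z': 50, 'n': 510} flat {'c': (507, -194), 'dim': (53, 49), 'yaw': -89.7, 'z': 33, 'n': 254}
flat [(np.float64(-0.7), np.float64(-0.1682), 11), (np.float64(0.4), np.float64(-0.2206), 13)]
kit {'c': (529, 373), 'dim': (150, 63), 'yaw': -7.3, 'z': 76, 'n': 973} [(np.float64(-6.8), np.float64(0.4026), 22), (np.float64(-6.9), np.float64(0.3422), 32)]
rack {'c': (596, 181), 'dim': (78, 48), 'yaw': 8.9, 'z': 30, 'n': 189}
[0.50125906 0.37580004] [array([ 6.910e-02,  3.352e-01, -2.000e-04]), ('dyaw world', np.float64(-0.001), 'tool rotvec', array([-0.   ,  0.   ,  0.001])), ('full', array([-0.   , -0.   ,  0.001]))]
```

The flat carton is home. Going for the kit carton.

Converted, 0.22 m / 0.4 = 0.55, 0.18 m / 0.4 = 0.45, -0.01 rad / 1.5708 = -0.0064.

```bash
echo '[0.0225,0.1125,0,0,0,0,0.045,0.225,0,0,0,0,0.0675,0.3375,0,0,0,0,0.09,0.45,0,0,0,0,0.1125,0.55,0,0,0,-0.0064]' | python3 -m pendant
echo '[0.02,0.1,0,0,0,0,0.04,0.2,0,0,0,0,0.06,0.288,0,0,0,0,0.06,0.288,0,0,0,0,0.06,0.288,0,0,0,0]' | python3 -m pendant
echo '[0,0,0,0,0,0,0,0,0,0,0,0,0,0,0,0,0,0]' | python3 -m pendant
python3 - <<'E'
from h import *
print(delta([.501,.376,.115],np.radians(82.8)))
E
```

```text
clock: 30.4
tcp_pos: [0.509, 0.2614, 0.2299]
orientation: [0.193, 3.136, 0.001]
contact_force: [0.4, 0.3, 1.1]
grip_width: 0.0849
gripper_force: 0.0
clock: 30.9
tcp_pos: [0.4993, 0.3771, 0.2294]
orientation: [-0.191, -3.135, 0.001]
contact_force: [0.5, -0.5, 0.8]
grip_width: 0.0849
gripper_force: 0.0
clock: 31.2
tcp_pos: [0.5001, 0.3754, 0.23]
orientation: [0.196, 3.135, -0.0]
contact_force: [-0.7, 0.4, -0.2]
grip_width: 0.0851
gripper_force: 0.0
[array([-0.0008,  0.0007,  0.115 ]), ('dyaw world', np.float64(-0.001), 'tool rotvec', array([0.   , 0.   , 0.001])), ('full', array([-0.   ,  0.   ,  0.001]))]
```

Converted, 0.115 m / 0.4 = 0.2875, 0.11 m / 0.4 = 0.275.

```bash
echo '[0,0,0.075,0,0,0,0,0,0.15,0,0,0,0,0,0.225,0,0,0,0,0,0.275,0,0,0,0,0,0.2875,0,0,0]' | python3 -m pendant 
echo '[0,0,0,0,0,0,0,0,0,0,0,0,0,0,0,0,0,0,0,0,0,0,0,0,0,0,0,0,0,0]' | python3 -m pendant 0.05 90
echo '[0,0,0,0,0,0,0,0,0,0,0,0,0,0,0,0,0,0,0,0,-0.0125,0,0,0,0,0,-0.025,0,0,0]' | python3 -m pendant
echo '[0,0,-0.025,0,0,0,0,0,-0.075,0,0,0,0,0,-0.15,0,0,0,0,0,-0.225,0,0,0,0,0,-0.225,0,0,0]' | python3 -m pendant
python3 - <<'E'
from h import *
p,d=grab_frame("side");cv2.imwrite("pics/s8.png",cv2.resize(p[180:380,220:420],None,fx=2.5,fy=2.5,interpolation=2))
b=np.radians(11.5);u=np.array([np.cos(b),np.sin(b)]);g=np.array([.603,-.010])-u*.163;print(g,delta([*g,.215],np.radians(101.5)))
E
```

```text
clock: 31.7
tcp_pos: [0.4985, 0.3753, 0.1125]
orientation: [-0.194, -3.133, 0.005]
contact_force: [-0.8, -0.4, -0.2]
grip_width: 0.0851
gripper_force: 0.0
clock: 32.2
tcp_pos: [0.5002, 0.3774, 0.1164]
orientation: [0.193, 3.134, 0.003]
contact_force: [-0.0, 0.3, 7.2]
grip_width: 0.0605
gripper_force: 98.6
clock: 32.7
tcp_pos: [0.4991, 0.3765, 0.1249]
orientation: [-0.193, -3.135, 0.001]
contact_force: [-0.5, 0.1, -3.7]
grip_width: 0.0606
gripper_force: 97.7
clock: 33.2
tcp_pos: [0.5015, 0.3781, 0.2199]
orientation: [0.193, 3.13, 0.009]
contact_force: [0.8, 0.6, -2.2]
grip_width: 0.0607
gripper_force: 98.2
[ 0.44327227 -0.04249697] [array([ 0.0052, -0.4238,  0.0008]), ('dyaw world', np.float64(0.324), 'tool rotvec', array([-0.001,  0.001, -0.324])), ('full', array([ 0.003,  0.004, -0.324]))]
```

View pics/s8.png

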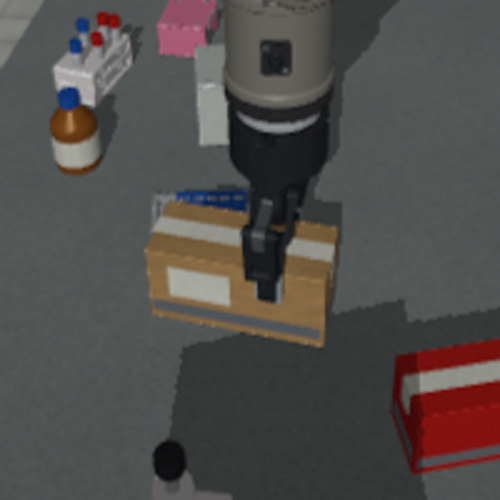

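The kit is held level. Carrying it to the front of the tall riser.

Converted, -0.2 m / 0.4 = -0.5, -0.16 m / 0.4 = -0.4, -0.15 rad / 1.5708 = -0.0955.

```bash
echo '[0,-0.1,0,0,0,-0.0191,0,-0.2,0,0,0,-0.0382,0,-0.3,0,0,0,-0.0573,0,-0.4,0,0,0,-0.0764,0,-0.5,0,0,0,-0.0955]' | python3 -m pendant
echo '[0,0,0,0,0,0,0,0,0,0,0,0,0,0,0,0,0,0]' | python3 -m pendant
python3 - <<'E'
from h import *
print(delta([.443,-.0425,.215],np.radians(101.5)))
E
```

```text
clock: 33.75
tcp_pos: [0.4736, 0.1763, 0.2136]
orientation: [0.045, -3.139, 0.002]
contact_force: [0.7, -0.8, -3.8]
grip_width: 0.0611
gripper_force: 98.4
clock: 34.05
tcp_pos: [0.4747, 0.1793, 0.2143]
orientation: [0.044, -3.141, -0.0]
contact_force: [-0.4, 0.6, -2.5]
grip_width: 0.0608
gripper_force: 98.8
[array([ 0.0379, -0.2208, -0.0007]), ('dyaw world', np.float64(0.173), 'tool rotvec', array([ 0.   ,  0.   , -0.173])), ('full', array([ 0.   , -0.001, -0.173]))]
```

Converted, -0.221 m / 0.4 = -0.5525, -0.09 m / 0.4 = -0.225, -0.173 rad / 1.5708 = -0.1101.

```bash
echo '[0.02,-0.1125,0,0,0,-0.0191,0.04,-0.225,0,0,0,-0.0382,0.06,-0.3375,0,0,0,-0.0637,0.0775,-0.45,0,0,0,-0.0891,0.095,-0.5525,0,0,0,-0.1101]' | python3 -m pendant
echo '[0,0,0,0,0,0,0,0,0.075,0,0,0,0,0,0.15,0,0,0,0,0,0.2,0,0,0,0,0,0.22,0,0,0]' | python3 -m pendant
echo '[0,0,0,0,0,0,0,0,0,0,0,0,0,0,0,0,0,0]' | python3 -m pendant
python3 - <<'E'
from h import *
D=[];
for _ in range(6): p,d=grab_frame("top");D.append(d)
W=cloud("top",np.median(D,0))
print("tall",rect(W,[.562,.66,-.08,.06],.083,.105),edges(W,[.575,.632,-.08,.06],.083,.105))
print("kit",rect(W,[.40,.552,-.1,.04],.075,.1),edges(W,[.50,.535,-.1,.04],.075,.1))
print(delta([.443,-.0425,.117],np.radians(101.5)))
cv2.imwrite("pics/t9.png",cv2.resize(p[160:260,290:390],None,fx=5,fy=5,interpolation=2))
E
```

```text
clock: 34.55
tcp_pos: [0.4431, -0.0443, 0.2147]
orientation: [-0.319, 3.125, -0.0]
contact_force: [0.1, 0.2, -2.5]
grip_width: 0.0609
gripper_force: 98.8
clock: 35.05
tcp_pos: [0.4426, -0.0421, 0.1249]
orientation: [0.317, -3.122, -0.001]
contact_force: [-0.3, -0.3, -2.8]
grip_width: 0.061
gripper_force: 99.2
clock: 35.35
tcp_pos: [0.4439, -0.0433, 0.1278]
orientation: [-0.314, 3.124, 0.0]
contact_force: [-0.4, -0.3, -2.6]
grip_width: 0.0608
gripper_force: 99.2
tall {'c': (603, -10), 'dim': (88, 81), 'yaw': -78.5, 'z': 92, 'n': 700} [(np.float64(12.1), np.float64(0.0333), 14), (np.float64(10.7), np.float64(-0.0529), 14)]
kit {'c': (496, -31), 'dim': (105, 68), 'yaw': 3.1, 'z': 88, 'n': 368} [(np.float64(13.3), np.float64(0.0015), 9), (np.float64(13.0), np.float64(-0.0586), 9)]
[array([-0.    ,  0.0012,  0.0102]), ('dyaw world', np.float64(0.001), 'tool rotvec', array([-0.   , -0.   , -0.001])), ('full', array([-0.   ,  0.001, -0.001]))]
```

View pics/t9.png

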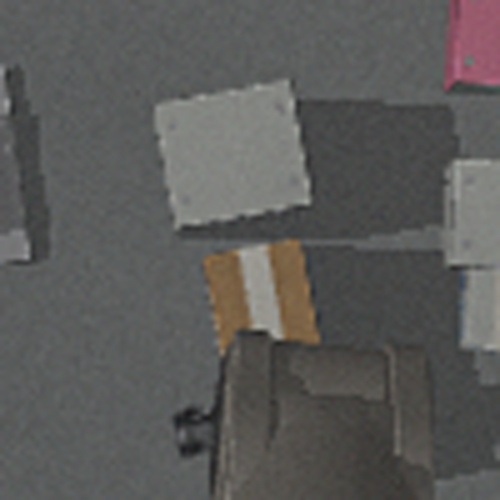

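The top view shows the brown kit from (207,250) to (318,340), squared up in front of the tall riser whose front edge runs (178,228)-(310,203). Lowering, then sliding in.

Converted, 0.0098 m / 0.4 = 0.0245, 0.0012 m / 0.4 = 0.003.

```bash
echo '[0,0.0025,0.015,0,0,0,0,0.003,0.0245,0,0,0,0,0.003,0.0245,0,0,0,0,0.003,0.0245,0,0,0]' | python3 -m pendant
echo '[-0.025,0,0,0,0,0,-0.05,0,0,0,0,0,-0.075,0,0,0,0,0,-0.1,0,0,0,0,0,-0.125,0,0,0,0,0]' | python3 -m pendant
echo '[-0.025,0,0,0,0,0,-0.05,0,0,0,0,0,-0.075,0,0,0,0,0,-0.095,0,0,0,0,0,-0.1,0,0,0,0,0]' | python3 -m pendant
echo '[0,0,0,0,0,0,0,0,0,0,0,0]' | python3 -m pendant
echo '[-0.005,0,0,0,0,0,-0.0075,0,0,0,0,0,-0.0075,0,0,0,0,0]' | python3 -m pendant
python3 -c "
from h import *
b=np.radians(11.5);u=np.array([np.cos(b),np.sin(b)]);print(delta([*(np.array([.603,-.010])-u*.066),.1165],np.radians(101.5)))"
```

```text
clock: 36.05
tcp_pos: [0.4426, -0.0425, 0.1167]
orientation: [0.314, -3.125, -0.0]
contact_force: [0.1, -0.1, -1.9]
grip_width: 0.061
gripper_force: 99.2
clock: 36.55
tcp_pos: [0.493, -0.0322, 0.117]
orientation: [-0.314, 3.125, 0.0]
contact_force: [0.1, -0.0, -2.3]
grip_width: 0.0608
gripper_force: 99.4
clock: 37.05
tcp_pos: [0.5321, -0.0242, 0.1171]
orientation: [-0.314, 3.125, 0.0]
contact_force: [-0.3, 0.4, -3.1]
grip_width: 0.0609
gripper_force: 99.3
clock: 37.25
tcp_pos: [0.5304, -0.0247, 0.1169]
orientation: [0.314, -3.125, 0.0]
contact_force: [0.2, 0.1, -3.4]
grip_width: 0.0605
gripper_force: 99.3
clock: 37.55
tcp_pos: [0.534, -0.0239, 0.1171]
orientation: [-0.314, 3.126, 0.0]
contact_force: [-1.0, -0.3, -3.0]
grip_width: 0.0609
gripper_force: 99.3
[array([-0.0044, -0.0001,  0.0006]), ('dyaw world', np.float64(0.001), 'tool rotvec', array([-0.   ,  0.   , -0.001])), ('full', array([ 0.   ,  0.   , -0.001]))]
```

Converted, -0.002 m / 0.4 = -0.005, -0.001 m / 0.4 = -0.0025.

```bash
for i in 1; do echo '[-0.0025,0,0,0,0,0,-0.005,0,0,0,0,0,-0.005,0,0,0,0,0]' | python3 -m pendant | grep -E 'pos|contact'; done
echo '[-0.0025,0,0,0,0,0,-0.0038,0,0,0,0,0,-0.0038,0,0,0,0,0]' | python3 -m pendant | grep -E 'pos|contact'; echo '[-0.0013,0,0,0,0,0,-0.0025,0,0,0,0,0,-0.0025,0,0,0,0,0]' | python3 -m pendant | grep -E 'pos|contact'
```

```text
tcp_pos: [0.536, -0.0235, 0.1171]
contact_force: [-0.7, 0.7, -3.0]
tcp_pos: [0.5374, -0.0232, 0.117]
contact_force: [0.3, -0.7, -3.4]
tcp_pos: [0.5383, -0.0231, 0.117]
contact_force: [-0.5, 0.5, -2.9]
```

Converted, -0.001 m / 0.4 = -0.0025, -0.0005 m / 0.4 = -0.0013.

```bash
echo '[-0.0013,0,0,0,0,0,-0.0025,0,0,0,0,0,-0.0025,0,0,0,0,0]' | python3 -m pendant | grep -E 'pos|contact'; echo '[-0.0013,0,0,0,0,0,-0.0025,0,0,0,0,0,-0.0025,0,0,0,0,0]' | python3 -m pendant | grep -E 'pos|contact'
python3 - <<'E'
from h import *
W=cloud("top",np.median([grab_frame("top")[1] for _ in range(4)],0))
print("kit",rect(W,[.43,.559,-.1,.04],.068,.09))
E
```

```text
tcp_pos: [0.5385, -0.023, 0.1168]
contact_force: [-4.3, -0.1, -1.4]
tcp_pos: [0.5386, -0.023, 0.1168]
contact_force: [-7.6, -0.8, 2.9]
kit None
```

The stop is felt. Relaxing, setting down and releasing.

Converted, 0.0013 m / 0.4 = 0.0033, 0.001 m / 0.4 = 0.0025.

```bash
echo '[0.0033,0,0.0025,0,0,0,0.0033,0,0.0025,0,0,0,0.0033,0,0.0025,0,0,0]' | python3 -m pendant
echo '[0,0,0,0,0,0,0,0,0,0,0,0,0,0,0,0,0,0,0,0,0,0,0,0,0,0,0,0,0,0]' | python3 -m pendant 0.082
echo '[0,0,-0.025,0,0,0,0,0,-0.075,0,0,0,0,0,-0.175,0,0,0,0,0,-0.275,0,0,0,0,0,-0.375,0,0,0]' | python3 -m pendant
echo '[0,0,-0.075,0,0,0,0,0.1,-0.1,0,0,0,0,0.225,-0.1,0,0,0,0,0.35,-0.1,0,0,0,0,0.45,-0.1,0,0,0]' | python3 -m pendant
echo '[0,0.1125,0,0,0,0,0,0.225,0,0,0,0,0,0.3375,0,0,0,0,0,0.425,0,0,0,0,0,0.5,0,0,0,0]' | python3 -m pendant
echo '[0,0,0,0,0,0,0,0,0,0,0,0,0,0,0,0,0,0]' | python3 -m pendant
python3 - <<'E'
from h import *
D=[]
for _ in range(5): p,d=grab_frame("top");D.append(d)
W=cloud("top",np.median(D,0))
print("kit",rect(W,[.43,.559,-.1,.04],.068,.085),edges(W,[.50,.55,-.1,.04],.068,.085))
print("tall",rect(W,[.562,.66,-.08,.06],.086,.105))
print("flat",rect(W,[.45,.533,-.26,-.13],.025,.042))
print("carton",rect(W,[.45,.6,-.44,-.30],.05,.08))
print("rack",rect(W,[.5,.69,.1,.25],.022,.045))
print(rect(W,[.715,.835,.026,.146],.05,.12),rect(W,[.72,.86,-.18,-.03],.04,.12))
cv2.imwrite("pics/tf.png",cv2.resize(p[100:280,200:480],None,fx=2.8,fy=2.8,interpolation=2))
E
```

```text
clock: 39.55
tcp_pos: [0.5383, -0.0231, 0.1164]
orientation: [0.313, -3.125, -0.0]
contact_force: [-6.3, -0.2, 5.2]
grip_width: 0.0605
gripper_force: 100.5
clock: 40.05
tcp_pos: [0.5392, -0.0229, 0.1161]
orientation: [-0.314, 3.125, -0.0]
contact_force: [-0.2, -0.0, 0.3]
grip_width: 0.0819
gripper_force: 0.0
clock: 40.55
tcp_pos: [0.5387, -0.0231, 0.2683]
orientation: [-0.313, 3.126, -0.0]
contact_force: [1.2, -0.5, -0.3]
grip_width: 0.0821
gripper_force: 0.0
clock: 41.05
tcp_pos: [0.5022, 0.1562, 0.3072]
orientation: [-0.316, 3.124, 0.002]
contact_force: [0.7, 0.4, 0.1]
grip_width: 0.0822
gripper_force: 0.0
clock: 41.55
tcp_pos: [0.4624, 0.3517, 0.3068]
orientation: [-0.317, 3.125, 0.001]
contact_force: [-0.2, -0.1, 0.5]
grip_width: 0.0821
gripper_force: 0.0
clock: 41.85
tcp_pos: [0.464, 0.3481, 0.3064]
orientation: [-0.311, 3.126, -0.001]
contact_force: [0.5, -0.3, -0.7]
grip_width: 0.0822
gripper_force: 0.0
kit {'c': (528, -26), 'dim': (72, 62), 'yaw': 11.7, 'z': 77, 'n': 421} [(np.float64(13.4), np.float64(0.0036), 13), (np.float64(10.4), np.float64(-0.0562), 13)]
tall {'c': (603, -10), 'dim': (88, 81), 'yaw': -78.6, 'z': 92, 'n': 700}
flat {'c': (507, -194), 'dim': (53, 49), 'yaw': -89.8, 'z': 33, 'n': 256}
carton {'c': (523, -370), 'dim': (46, 35), 'yaw': 10.5, 'z': 64, 'n': 172}
rack {'c': (595, 181), 'dim': (78, 48), 'yaw': 9.1, 'z': 30, 'n': 189}
{'c': (776, 84), 'dim': (53, 52), 'yaw': 1.2, 'z': 75, 'n': 235} {'c': (788, -114), 'dim': (176, 80), 'yaw': 63.6, 'z': 49, 'n': 596}
```

View pics/tf.png

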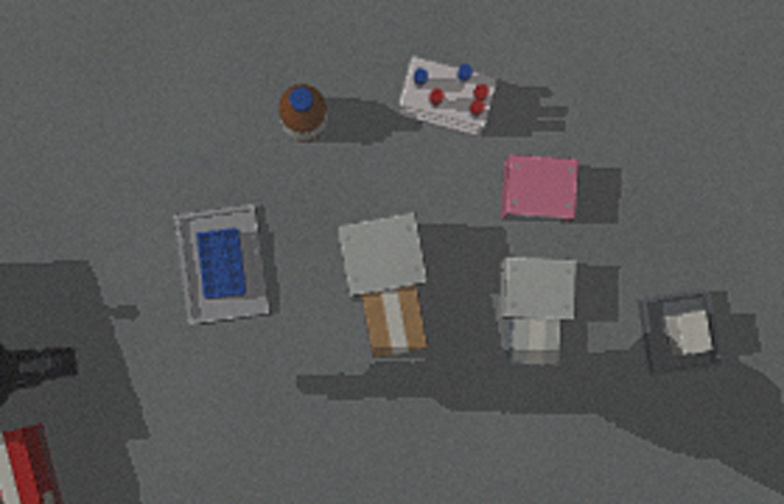

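The final picture shows everything in place. The rack is in the tray at (220,263) and the kit in the tall riser at (393,320). The flat carton is in the low riser at (533,340), and the carton is in the bin at (690,330). The bottle and tube rack have not moved. Handing in.

```bash
python3 -c "
from bench import r
print(r.hand_in())"
```

```text
the job is handed in; nothing more can be done
None
```

I took the stack apart from the top down, put all four items away as asked, left the bottle and the blood-tube rack where they stood, and handed the job in at about 42 s of robot time; no verdict was printed.

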